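Sort the loose seal stones into their stock trays

TASK

Put away the five loose seal stones that stand on the rubber mat: each goes into the wooden stock tray whose full back row holds stones of the same shape (square, round or oblong), and must end up standing upright and flat on the floor of a free front compartment, one stone to a compartment. Set them down gently, without dropping or toppling any. The knob-topped seal on the mat and the vise with its clamped stone are still being worked on: leave them as they are.

Things in the scene. Friction and masses are not known exactly. Their poses are not given: they have to be found in the camera images.
- square_a: a stone blank, pale green, grey or tan soapstone (tint means nothing), standing upright on the 3 mm thick black rubber mat among the others; square section 28 x 28 mm, 60 mm tall, flat top. Origin: centre of its underside; z runs up its length. x and y are square to its faces. About 125 g.
- square_b: a stone blank, pale green, grey or tan soapstone (tint means nothing), standing upright on the 3 mm thick black rubber mat among the others; square section 28 x 28 mm, 60 mm tall, flat top. Origin: centre of its underside; z runs up its length. x and y are square to its faces. About 125 g.
- round_a: a stone blank, pale green, grey or tan soapstone (tint means nothing), standing upright on the 3 mm thick black rubber mat among the others; round, 34 mm diameter, 50 mm tall, top edge slightly rounded. Origin: centre of its underside; z runs up its length. About 118 g.
- round_b: a stone blank, pale green, grey or tan soapstone (tint means nothing), standing upright on the 3 mm thick black rubber mat among the others; round, 34 mm diameter, 50 mm tall, top edge slightly rounded. Origin: centre of its underside; z runs up its length. About 118 g.
- oblong_a: a stone blank, pale green, grey or tan soapstone (tint means nothing), standing upright on the 3 mm thick black rubber mat among the others; flat oblong section, 42 mm along its own x and 18 mm along its own y, 65 mm tall. Origin: centre of its underside; z runs up its length. About 130 g.
- tray_square: fixed wooden tray for square stones, 124 (x) x 136 (y) mm, walls 18 mm high, floor 6 mm thick. Origin: centre of underside, on the bench; x points to the back, away from the robot, y left. Back row (x = +33 mm) is full of 4 square stones, tops 66 mm above the bench. Two free front compartments, 60 (x) x 58 (y) mm, red floor, centred at x = -26, y = +33 and -33 mm; 8 mm divider between.
- tray_round: fixed wooden tray for round stones, 124 (x) x 136 (y) mm, walls 18 mm high, floor 6 mm thick. Origin: centre of underside, on the bench; x points to the back, away from the robot, y left. Back row (x = +33 mm) is full of 3 round stones, tops 56 mm above the bench. Two free front compartments, 60 (x) x 58 (y) mm, red floor, centred at x = -26, y = +33 and -33 mm; 8 mm divider between.
- tray_oblong: fixed wooden tray for oblong stones, 124 (x) x 136 (y) mm, walls 18 mm high, floor 6 mm thick. Origin: centre of underside, on the bench; x points to the back, away from the robot, y left. Back row (x = +33 mm) is full of 5 oblong stones, tops 71 mm above the bench. Two free front compartments, 60 (x) x 58 (y) mm, red floor, centred at x = -26, y = +33 and -33 mm; 8 mm divider between.
- knob_seal: an unfinished seal with a turned round knob on top, standing on the mat among the loose stones; square foot 34 x 34 mm, 60 mm tall overall. Stays where it is. Origin: centre of its underside.
- vise: a heavy brass seal-carving vise, fixed, just beyond the left end of the mat: round body 100 mm diameter, with black jaws that clamp a stone, top of that stone 90 mm above the bench; a clamping screw sticks out 78 mm from the centre along its y. Leave alone. Origin: centre of its underside, on the bench.

How it is judged:
At the end, for the whole second after the job is handed in: Each loose stone stands in its own free compartment of the tray of its shape: centre within 24 mm of the compartment's centre in x and y, underside within 4 mm of its floor, upright to 0.10 rad, at rest (20 mm/s). The knob-topped seal is within 20 mm of its start and upright to 0.15 rad (((x of square_a in the frame of tray_square between -0.05 and -0.002 m and y of square_a in the frame of tray_square between 0.009 and 0.057 m and x of square_b in the frame of tray_square between -0.05 and -0.002 m and y of square_b in the frame of tray_square between -0.057 and -0.009 m) or (x of square_a in the frame of tray_square between -0.05 and -0.002 m and y of square_a in the frame of tray_square between -0.057 and -0.009 m and x of square_b in the frame of tray_square between -0.05 and -0.002 m and y of square_b in the frame of tray_square between 0.009 and 0.057 m)) and ((x of round_a in the frame of tray_round between -0.05 and -0.002 m and y of round_a in the frame of tray_round between 0.009 and 0.057 m and x of round_b in the frame of tray_round between -0.05 and -0.002 m and y of round_b in the frame of tray_round between -0.057 and -0.009 m) or (x of round_a in the frame of tray_round between -0.05 and -0.002 m and y of round_a in the frame of tray_round between -0.057 and -0.009 m and x of round_b in the frame of tray_round between -0.05 and -0.002 m and y of round_b in the frame of tray_round between 0.009 and 0.057 m)) and ((x of oblong_a in the frame of tray_oblong between -0.05 and -0.002 m and y of oblong_a in the frame of tray_oblong between 0.009 and 0.057 m) or (x of oblong_a in the frame of tray_oblong between -0.05 and -0.002 m and y of oblong_a in the frame of tray_oblong between -0.057 and -0.009 m)) and z of each of square_a, square_b in the frame of tray_square below 0.01 m and angle between each of square_a, square_b, round_a, round_b, oblong_a's own z axis and vertical below 0.1 rad and linear speed of each of square_a, square_b, round_a, round_b, oblong_a below 0.02 m/s and z of each of round_a, round_b in the frame of tray_round below 0.01 m and z of oblong_a in the frame of tray_oblong below 0.01 m and distance of knob_seal from where it was at the start of the episode below 0.02 m and angle between knob_seal's own z axis and vertical below 0.15 rad); the robot touches nothing.
It fails at once if a stone is dropped: it hangs free in the air, touching nothing, its underside more than 28 mm above the bench ((height (world z) of square_a above 0.028 m and contact force between square_a and anything else below 0.02 N) or (height (world z) of square_b above 0.028 m and contact force between square_b and anything else below 0.02 N) or (height (world z) of round_a above 0.028 m and contact force between round_a and anything else below 0.02 N) or (height (world z) of round_b above 0.028 m and contact force between round_b and anything else below 0.02 N) or (height (world z) of oblong_a above 0.028 m and contact force between oblong_a and anything else below 0.02 N)).
It fails at once if a stone is knocked over (tilted more than 57 degrees) (angle between any of square_a, square_b, round_a, round_b, oblong_a's own z axis and vertical above 1 rad).
It fails at once if the knob-topped seal is shifted more than 20 mm or tipped more than 30 degrees (distance of knob_seal from where it was at the start of the episode above 0.02 m or angle between knob_seal's own z axis and vertical above 0.52 rad).
It fails at once if the fingers push or pull on the vise or its clamped stone with more than 8 N (contact force between the fingers and vise above 8 N).
It also fails if it takes over 128 s, if anything falls off the work surface, if the arm or the gripper's body presses on something with over 40 N, if the wrist force passes 120 N, or if a joint passes its speed limit or range.

ROBOT

A 7-joint arm with a two-finger parallel gripper is mounted at the origin on the work surface. World frame = base frame: x ahead of the robot, y to its left, z up, the work surface at z = 0. Lengths are in m, angles in rad, forces in N, time in s.
With the tool pointing down it reaches from about 0.425 to 0.825 m from the base axis. Payload 3.6 kg.
Tool frame: the origin (TCP) lies where the fingers leave the gripper's body, on its centre line; the fingertips stand 73 mm ahead of it and the grasp point (between the pads) lies 54 mm ahead of it; z points along the fingers, y is the line along which they close (so a half turn about z gives the same grasp; the last joint's range is limited). The gripper opens to 85 mm and grips with 20 to 120 N. Pads are 22 mm wide; open, the fingers measure 114 mm over their backs; the gripper's body (76 mm by 85 mm) begins 54 mm behind the grasp point. The pads swing forward as they close: fully open they stand 13 mm farther back than shut.
Start: joints at [-1.159, 0.615, -0.013, 1.423, 0.008, 1.103, -0.04], TCP at [0.276, 0.589, 0.304] pointing down, gripper open.
Joint ranges: [-3.12, 3.12], [-0.3, 2.06], [-1.34, 1.32], [0.26, 2.42], [-1.36, 4.5], [0.01, 1.98], [-2.84, 2.84]. Speed limits (rad/s): [2.79, 2.79, 3.14, 3.14, 3.14, 3.14, 3.14].

INTERFACE

Orientations are given as a unit quaternion [x, y, z, w].
In Python, from station import arm, imaging gives the robot as it stands (arm), with the cameras (imaging). Calls block until the motion is done:
- arm.movep(position, orientation): joint-space move of the TCP to a pose.
- arm.line_to(position, velocity=0.15, ori=None): straight line of the TCP; ori=None keeps the orientation; velocity is the mean speed in m/s.
- arm.move_j(angles): joint-space move.
- arm.move_gripper(opening, effort=None): opening from 0.0 (shut) to 1.0 (fully open); effort is the grip in N (None keeps the last); returns when the fingers have stopped.
- arm.pause(seconds).
- arm.ik(position, orientation): joint angles nearest the present ones, or None.
- imaging.snapshot(name): name is "side" or "top" or "wrist"; returns the picture (420x560x3 uint8, blue, green, red); there is no depth.
- imaging.camera_info(name): a dict with "fx", "fy", "cx", "cy" (pixels), "R" (3x3) and "t" (3): a world point X has camera coordinates R X + t; the wrist camera has in their place "T_tool_cam" (4x4, takes a point from camera to tool coordinates, whose origin is the TCP and whose axes are the flange's). Camera axes: x right, y down, z forward; pixel columns grow to the right and rows downward; lengths in m; the calibration is good to about 2 mm. The wrist camera is an equidistant fisheye: a pixel r from the principal point sees the ray r / f radians off the axis. A picture is of the moment at which its call begins: read the wrist's pose just before it. camera_info takes no time and is no camera call.
A pose or a line that the arm cannot do raises arm.MotionError and nothing moves.
- arm.finish_job(): hands the job in; it is judged then, once.
Readings, each from a call of its own:
- arm.read_time(): time.
- arm.read_joint_positions(): joint angles.
- arm.read_dq(): joint speeds.
- arm.read_effort(): joint torques, N m.
- arm.read_tool_pos(): TCP position.
- arm.read_eef_rot(): TCP orientation.
- arm.read_ft_force(): force on the tool from outside, world axes, zero at the start.
- arm.read_wrist_torque(): the same for the moment, N m.
- arm.read_opening(): opening from 0.0 (shut) to 1.0 (fully open).
- arm.read_finger_force(): force on a finger pad.
Only numpy, scipy, OpenCV 4.12 (cv2) and the standard library are available. Lean on these libraries where they do the work, as an engineer would, in place of code of your own. Each camera call takes 0.05 s, during which the arm holds its last target. There are 200 camera calls.

## Working session

There is one attempt and no reset: what is moved stays moved. The work goes in short steps, each a Python script; the robot and the scene stay as the last script left them, time stands still between calls to the robot, and variables do not carry over. Pictures are saved under pics/ and viewed, at most 14 in all, crops included, and the job is handed in when it is done.

```bash
mkdir -p pics; ls
python3 - <<'E'
from station import arm, imaging
import cv2
for n in("top","side"):
    cv2.imwrite(f"pics/{n}0.png",imaging.snapshot(n)); c=imaging.camera_info(n); print(n,c)
print(imaging.camera_info("wrist"),arm.read_eef_rot(),arm.read_time())
E
```

```text
pics
station.py
top {'fx': 527.4680605079666, 'fy': 527.4680605079666, 'cx': 285.7526726477448, 'cy': 208.9762646686655, 'R': array([[ 4.75997473e-05, -9.99990647e-01, -4.32479597e-03],
       [-9.96265898e-01,  3.25972888e-04, -8.63374473e-02],
       [ 8.63380495e-02,  4.31275638e-03, -9.96256564e-01]]), 't': array([0.08298646, 0.55751355, 1.15932272])}
side {'fx': 411.5922345435772, 'fy': 411.5922345435772, 'cx': 283.0947768210966, 'cy': 214.00488384592745, 'R': array([[ 0.99713478, -0.07309995,  0.01945851],
       [-0.0358237 , -0.68288542, -0.7296466 ],
       [ 0.06662507,  0.72685892, -0.68354751]]), 't': array([-0.54077722,  0.10779546,  0.86512651])}
{'fx': 325.19226210127806, 'fy': 325.19226210127806, 'cx': 281.3282361656908, 'cy': 205.03060054433868, 'T_tool_cam': array([[-7.65596270e-04, -9.50250851e-01, -3.11484727e-01,
         8.00371842e-02],
       [ 9.99999596e-01, -5.81062296e-04, -6.85237516e-04,
         4.18121775e-04],
       [ 4.70155502e-04, -3.11485126e-01,  9.50250912e-01,
        -7.02825739e-02],
       [ 0.00000000e+00,  0.00000000e+00,  0.00000000e+00,
         1.00000000e+00]])} [ 2.17154604e-01  9.76136514e-01 -1.15082385e-03 -2.44182502e-04] 0.1
```

View pics/top0.png

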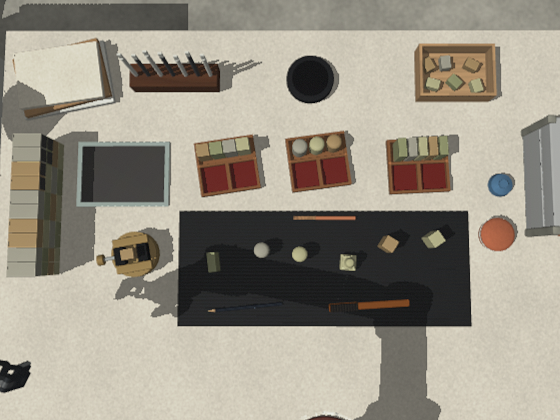

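View pics/side0.png

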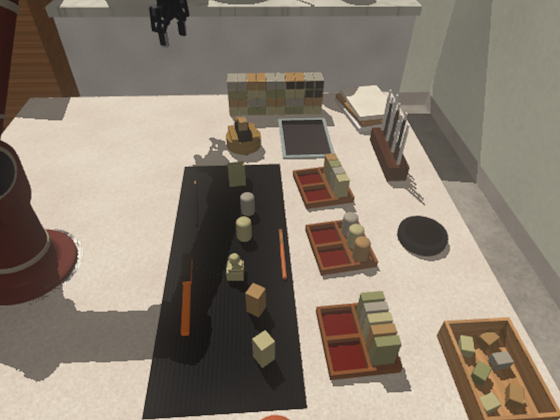

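The top view shows the square tray at left (227,165), the round tray at centre (318,160) and the oblong tray at right (418,165). On the mat are the oblong (213,262), rounds (262,250) and (300,254), the knob seal (348,262), and squares (388,243) and (433,238). The side view agrees. Next I'll enlarge the top view.

Run:
```python
import cv2,numpy as np
a=cv2.imread("pics/top0.png")
cv2.imwrite("pics/c1.png",np.vstack([cv2.resize(a[225:280,195:325],(780,330),interpolation=cv2.INTER_CUBIC)[:,:],cv2.resize(a[222:267,335:465],(780,270),interpolation=cv2.INTER_CUBIC)]))
cv2.imwrite("pics/c2.png",cv2.resize(a[125:205,190:460],(800,237),interpolation=cv2.INTER_CUBIC))
```

```text
(no output)
```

View pics/c1.png

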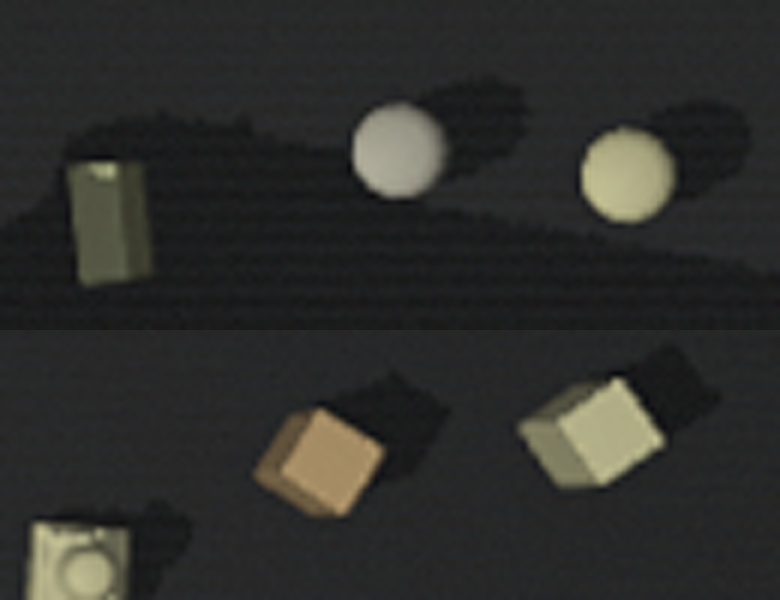

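View pics/c2.png

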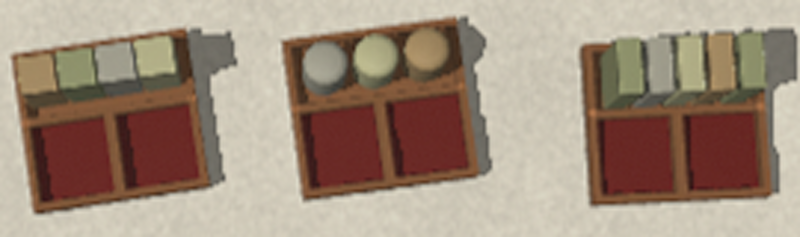

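Crops show clear top faces: the rounds as discs, the squares as bright quads with a darker left side, the oblong mostly in shadow with a narrow side face on its right. The red floors are clean. I'll segment and measure.

```bash
cat > see.py <<'E'
import cv2,numpy as np
def ray_plane(uv,c,z):
    d=np.c_[(uv[:,0]-c['cx'])/c['fx'],(uv[:,1]-c['cy'])/c['fy'],np.ones(len(uv))]@c['R']
    C=-c['R'].T@c['t']; return (C+d*((z-C[2])/d[:,2])[:,None])[:,:2]
def project(P,c):
    p=c['R']@P+c['t']; return p[0]/p[2]*c['fx']+c['cx'],p[1]/p[2]*c['fy']+c['cy']
S=4
def face(img,seed,tol,c,z):
    big=cv2.resize(img,None,fx=S,fy=S,interpolation=cv2.INTER_CUBIC)
    m=np.zeros((big.shape[0]+2,big.shape[1]+2),np.uint8)
    cv2.floodFill(big,m,(int(seed[0]*S),int(seed[1]*S)),0,(tol,)*3,(tol,)*3,4|cv2.FLOODFILL_MASK_ONLY|cv2.FLOODFILL_FIXED_RANGE|(255<<8))
    return blob(m[1:-1,1:-1],c,z)
def blob(m,c,z):
    m=cv2.morphologyEx(m,cv2.MORPH_CLOSE,np.ones((5,5)))
    k=max(cv2.findContours(m,0,2)[0],key=cv2.contourArea)[:,0].astype(float)
    k=(k+.5)/S-.5
    P=ray_plane(k,c,z)
    return cv2.minAreaRect((P*1000).astype(np.float32))  # mm
E
python3 - <<'E'
import sys; sys.path.insert(0,'.')
from see import *
from station import arm, imaging
c=imaging.camera_info("top"); s=imaging.camera_info("side"); a=cv2.imread("pics/top0.png"); b=cv2.imread("pics/side0.png")
print("C",-c['R'].T@c['t'])
seeds=dict(oblong=((211.5,264),22,.068),round1=((261,250),70,.053),round2=((300,254),70,.053),sqt=((390,243.5),40,.063),sqg=((436,238.5),40,.063),knob=((340,265),60,.05))
for n,(p,t,z) in seeds.items():
    r=face(a,p,t,c,z); print(n,np.round(r[0],1),np.round(r[1],1),round(r[2],1))
    u=project(np.array([*np.array(r[0])/1000,z]),s); cv2.circle(b,tuple(int(round(x)) for x in u),1,(0,0,255),-1)
big=cv2.resize(a,None,fx=S,fy=S,interpolation=cv2.INTER_CUBIC).astype(int)
red=((big[...,2]>70)&(big[...,1]<48)&(big[...,0]<60)).astype(np.uint8)*255
red[:400]=0;red[210*S:]=0; red=cv2.erode(red,np.ones((5,5)))
for k in cv2.findContours(red,0,2)[0]:
    if cv2.contourArea(k)<3000: continue
    m=cv2.dilate(cv2.drawContours(red*0,[k],-1,255,-1),np.ones((5,5))); r=blob(m,c,.006); print("red",np.round(r[0],1),np.round(r[1],1),round(r[2],1))
    u=project(np.array([*np.array(r[0])/1000,.006]),s); cv2.circle(b,tuple(int(round(x)) for x in u),1,(0,255,0),-1)
cv2.imwrite("pics/chk.png",cv2.resize(b[150:400,140:420],(672,600)))
E
```

```text
C [0.45533412 0.07780407 1.20347607]
oblong [440.7 242.3] [43.1 19.1] 6.7
round1 [466.1 137.4] [32.  31.6] 0.0
round2 [457.4  54.3] [31.5 31.9] 89.9
sqt [ 479.  -141.3] [28.  28.4] 57.9
sqg [ 490.1 -241.3] [27.9 28.7] 33.9
knob [439.1 -51.1] [36.9 36.1] 85.7
red [630.2 244. ] [57.8 49.2] 9.5
red [ 632.5 -188.6] [57.7 52.7] 2.6
red [ 635.6 -254.8] [57.8 52. ] 2.9
red [640.   36.2] [57.8 51.1] 7.0
red [640.4 178.3] [57.9 49.2] 8.9
red [648.5 -28.5] [57.9 52.3] 7.6
```

View pics/chk.png

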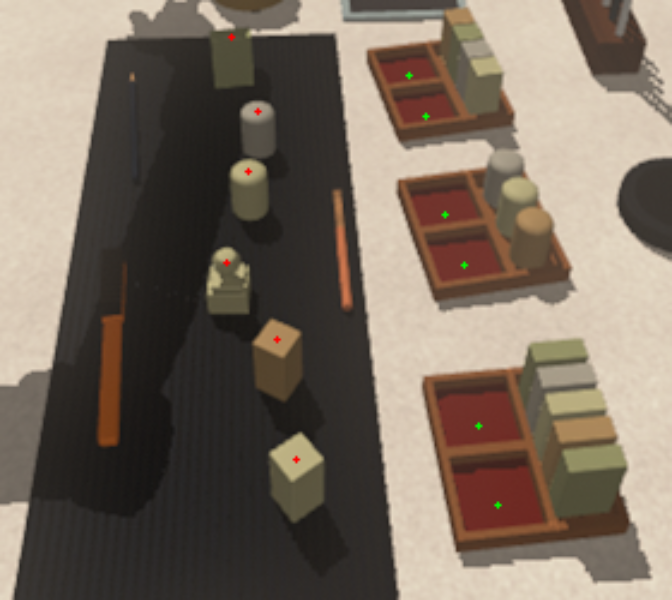

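All sizes match what they must be (28 mm squares, 42×18 oblong, rounds slightly under 34 because of the edge rounding). The points measured from the top view fall on the stone tops and compartment centres in the side view too. First stone next: round1.

```bash
cat > act.py <<'E'
import numpy as np
from station import arm, imaging
def ori(psi):  # tool down, closing line at psi deg; half-turn with the smaller last-joint angle is picked by pick_psi
    f=np.radians(psi+90)/2; return [np.cos(f),np.sin(f),0,0]
def pick_psi(psi,p):
    c=[(abs(j[6]),s) for s in (psi,psi+180) if (j:=arm.ik(p,ori(s))) is not None]; return min(c)[1]
def opening(): return arm.read_opening()*85
def stone(xy,psi,w,h,dst,dpsi):
    """xy,dst in mm; psi,dpsi closing angles in deg; w grip width mm; h grasp height above underside m"""
    x,y=np.array(xy)/1000; X,Y=np.array(dst)/1000; zg=.003+h+.054; up=zg+.10
    s=pick_psi(psi,[x,y,up]); o=ori(s)
    d=dpsi+180*round((s-dpsi)/180); od=ori(d)
    arm.movep([x,y,up],o); arm.move_gripper(min(1,(w+26)/85),60)
    arm.line_to([x,y,zg],.15); arm.move_gripper(0,60)
    print("gripped",round(opening(),1),"pad",np.round(arm.read_finger_force(),1),"psi",round(s),round(d))
    if opening()<w-6: raise SystemExit("missed")
    arm.line_to([x,y,up],.15); print("lift",round(opening(),1),np.round(arm.read_ft_force(),2))
    arm.line_to([X,Y,up],.25,od); zp=zg+.003
    arm.line_to([X,Y,zp+.006],.12); arm.pause(.2); f0=arm.read_ft_force()[2]
    for dz in np.arange(.004,-.0031,-.001):
        arm.line_to([X,Y,zp+dz],.02); df=arm.read_ft_force()[2]-f0
        if df>2: break
    print("set down at dz",round(dz,4),"dF",round(df,2),"tool z",round(arm.read_tool_pos()[2]-zp,4))
    arm.move_gripper((w+16)/85); arm.pause(.2)
    arm.line_to([X,Y,up],.15); print("t",arm.read_time(),np.round(arm.read_ft_force(),2))
E
python3 - <<'E'
import sys; sys.path.insert(0,'.')
from act import *; import cv2
stone((466.1,137.4),0,34,.038,(640,36.2),97.5)
cv2.imwrite("pics/side1.png",imaging.snapshot("side")[120:360,140:460])
E
```

```text
gripped 31.9 pad 59.4 psi 0 -82
lift 32.0 [-0.14  0.23 -0.59]
set down at dz 0.0 dF 6.7 tool z 0.0012
t 9.5667 [ 0.22  0.03 -0.04]
```

View pics/side1.png

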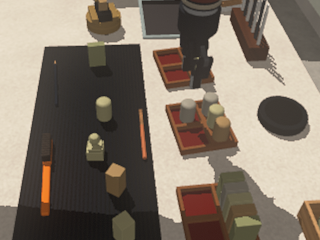

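Round1 was gripped and set down with contact at the expected height. The picture shows it upright in the round tray's left compartment at (188,110), and nothing else moved. Now the other four.

Run:
```python
import sys; sys.path.insert(0,'.')
from act import *; import cv2
stone((457.4,54.3),0,34,.038,(648.5,-28.5),97.5)
stone((440.7,242.3),96.7,18,.047,(632.5,-188.6),92.7)
stone((479,-141.3),57.9,28,.042,(630.2,244),98.8)
stone((490.1,-241.3),33.9,28,.042,(640.4,178.3),98.8)
arm.movep([.45,.2,.35],ori(90)); 
for n in("side","top"): cv2.imwrite(f"pics/{n}2.png",imaging.snapshot(n))
```

```text
gripped 31.7 pad 59.3 psi 0 -82
lift 32.0 [-1.18 -0.29 -1.45]
set down at dz 0.0 dF 5.24 tool z 0.0012
t 18.2167 [-0.85  0.09 -0.06]
gripped 17.3 pad 59.0 psi 97 93
lift 17.3 [ 0.07  0.39 -2.16]
set down at dz 0.0 dF 7.39 tool z 0.0012
t 27.8583 [ 0.15  0.66 -0.32]
gripped 26.8 pad 59.6 psi 238 279
lift 27.2 [-0.97  1.23 -1.19]
set down at dz 0.0 dF 6.58 tool z 0.0011
t 37.9833 [-0.85 -0.08 -0.07]
gripped 27.2 pad 59.4 psi 214 279
lift 27.1 [-0.76  0.85 -2.  ]
set down at dz 0.0 dF 6.12 tool z 0.0012
t 47.6667 [ 0.31  0.16 -0.47]
```

View pics/side2.png

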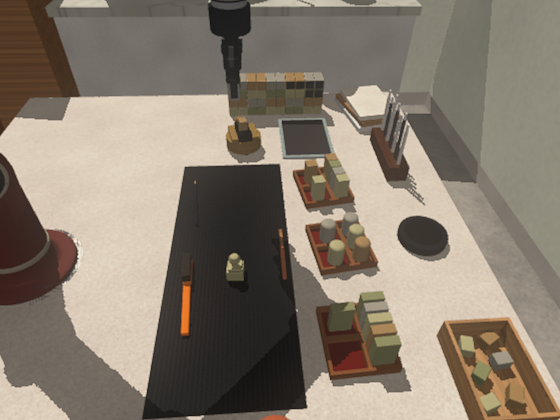

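View pics/top2.png

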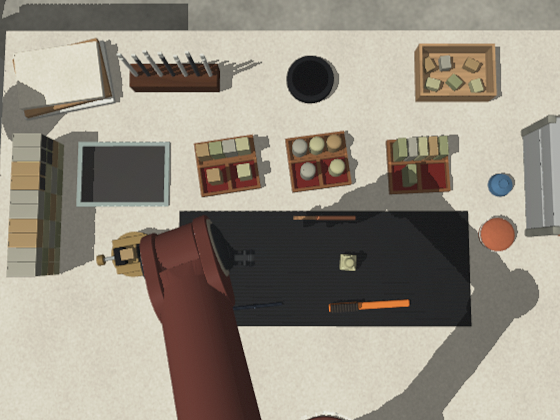

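Both views show all five stones upright in their compartments: top view squares at (214,175) and (243,170), rounds at (308,171) and (337,167), oblong at (410,176). The knob seal is unmoved at (348,262), and the arm is clear.

```bash
python3 -c "
from station import arm, imaging
print(arm.finish_job())"
```

```text
the job is handed in; nothing more can be done
None
```

The job is handed in: all five stones stand upright in the free compartments of their matching trays, as seen in the top and side views, and the knob seal and vise were left alone; it took about 50 s of the 128 s, and the hand-in call returned no verdict.

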